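# Snap the lid of the screw box shut all round

### The arm

A 7-joint arm with a two-finger parallel gripper is mounted at the origin on the work surface. World frame = base frame: x ahead of the robot, y to its left, z up, the work surface at z = 0. Lengths are in m, angles in rad, forces in N, time in s.
With the tool pointing down it reaches from about 0.35 to 0.9 m from the base axis. Payload 8.1 kg.
Tool frame: the origin (TCP) lies at the very end of the fingers, on their centre line; the grasp point (between the pads) lies 19 mm behind it; z points along the fingers, y is the line along which they close (so a half turn about z gives the same grasp; the last joint's range is limited). The gripper opens to 92 mm and grips with 3 to 60 N. Pads are 19 mm wide; open, the fingers measure 130 mm over their backs; the gripper's body (75 mm by 190 mm) begins 47 mm behind the grasp point.
Start: joints at [-1.273, 0.434, 0.025, 1.573, -0.012, 1.134, -0.075], TCP at [0.244, 0.575, 0.205] pointing down, gripper open.
Joint ranges: [-2.62, 2.62], [-0.44, 2.09], [-1.27, 1.32], [0.08, 2.57], [-1.32, 4.46], [0.12, 2], [-2.74, 2.74]. Speed limits (rad/s): [2.22, 2.22, 3.01, 3.01, 3.14, 3.14, 3.14].

### API

Orientations are given as a rotation vector (axis times angle).
In Python, from cell import arm gives the robot as it stands.
- The arm moves only by the tool drive_tool, never from a script. Its argument "targets" is a list of rows, each a list of 7 numbers: the turn, a rotation vector about the world's x, y, z in units of 5 degrees (1.0 is 5 degrees), then the shift along the world's x, y, z in units of 40 mm (1.0 is 40 mm), then the opening, from 0 (shut) to 1 (fully open). In form: [[wx, wy, wz, dx, dy, dz, fingers], ...]. A call has 1 to 5 rows; each row is the pose to reach, as a shift and turn from the pose commanded when the call began; what a row does not reach only later rows make up. A row lasts 1/10 s, in which the tool goes at most 50 mm and 8.59 degrees, less where a joint would pass 70% of its speed; a pose out of reach is approached as far as the arm can. A call with a gripper value outside its range is refused whole. The fingers move at their own pace and stop on an object; "force" is the grip in N (left out, the last holds). Time passes only in rows, so rows that repeat a pose let the fingers close. It gives the time, the measured TCP pose, the force, the opening and the grip force at its end, in the units of the state.
- arm.observe(): the state, without advancing time (a new reading comes with each control period).
- arm.get_image(name): name is "scene" or "top"; returns a dict with "pixels" (480x640x3 uint8, red, green, blue), "intrinsics" (3x3 intrinsics, pixels), "rvec" (rotation vector, rad) and "tvec" (3), from world to camera coordinates, as OpenCV has them. Camera axes: x right, y down, z forward; pixel columns grow to the right and rows downward; lengths in m; the calibration is good to about 2 mm. A picture is of the moment at which its call begins. There is no depth.
- arm.sign_off(): hands the job in; it is judged then, once.
The state is a dict: "clock": time; "joints": joint angles; "dq": joint speeds; "joint_efforts": joint torques, N m; "position": TCP position; "ee_rot": TCP orientation; "force": force on the tool from outside, world axes, zero at the start; "ft_torque": the same for the moment, N m; "width": opening from 0.0 (shut) to 1.0 (fully open); "gripper_force": force on a finger pad.
Only numpy, scipy, OpenCV 4.12 (cv2) and the standard library are available. Lean on these libraries where they do the work, as an engineer would, in place of code of your own. Each camera call takes 0.05 s, during which the arm holds its last target. There are 200 camera calls.

### The job

The grey box on the bench has its lid on, but the rim sections on all four sides of the lid are sprung up. With the fingertips, press each of the four sections down on its thumb pad until it clicks shut and stays level with the lid. Do not lift or tip the box or shove it away, and leave the wooden ring, the turned block and the jar where they are.

Things in the scene. Friction and masses are not known exactly. Their poses are not given: they have to be found in the camera images.
- box: Grey plastic storage box with a whitish plastic lid, standing loose on the bench, 0.7 to 1 kg filled, 157 x 197 mm over the lid (short side along its own x, long side along its own y) and 78 mm high to the lid's flat top. Origin: centre of its underside; z up. Its lid is on; the middle panel (68 x 108 mm) and four corners (40 mm squares) are fixed, level at 78 mm. Between the corners lie the four hinged rim sections, one at each side.
- snap_front (a joint): Angle (rad) by which the rim section on the box's own -x side is pressed down: 0 is sprung up (outer edge about 13 mm high), 0.30 is clicked shut and level with the lid. The flap is 102 mm long, 40 mm from hinge to outer edge, hinged along the middle panel's edge. Pressed at its thumb pad it resists with about 5 to 7 N, then beyond half-way (0.15) snaps shut by itself and stays; let go before that, it springs up again. At 0.30 it meets a hard stop.
- pad_front (a point): Top centre of the thumb pad (16 x 36 mm, raised 2 mm) on the -x rim section, 31 mm out from its hinge line and 9 mm in from its outer edge. It moves with the section: 80 mm above the bench when shut, 89 mm when sprung up. Shut, it lies 65 mm from the box's centre along the box's -x.
- snap_back (a joint): Angle (rad) by which the rim section on the box's own +x side is pressed down: 0 is sprung up (outer edge about 13 mm high), 0.30 is clicked shut and level with the lid. The flap is 102 mm long, 40 mm from hinge to outer edge, hinged along the middle panel's edge. Pressed at its thumb pad it resists with about 5 to 7 N, then beyond half-way (0.15) snaps shut by itself and stays; let go before that, it springs up again. At 0.30 it meets a hard stop.
- pad_back (a point): Top centre of the thumb pad (16 x 36 mm, raised 2 mm) on the +x rim section, 31 mm out from its hinge line and 9 mm in from its outer edge. It moves with the section: 80 mm above the bench when shut, 89 mm when sprung up. Shut, it lies 65 mm from the box's centre along the box's +x.
- snap_left (a joint): Angle (rad) by which the rim section on the box's own +y side is pressed down: 0 is sprung up (outer edge about 13 mm high), 0.30 is clicked shut and level with the lid. The flap is 62 mm long, 40 mm from hinge to outer edge, hinged along the middle panel's edge. Pressed at its thumb pad it resists with about 5 to 7 N, then beyond half-way (0.15) snaps shut by itself and stays; let go before that, it springs up again. At 0.30 it meets a hard stop.
- pad_left (a point): Top centre of the thumb pad (16 x 36 mm, raised 2 mm) on the +y rim section, 31 mm out from its hinge line and 9 mm in from its outer edge. It moves with the section: 80 mm above the bench when shut, 89 mm when sprung up. Shut, it lies 85 mm from the box's centre along the box's +y.
- snap_right (a joint): Angle (rad) by which the rim section on the box's own -y side is pressed down: 0 is sprung up (outer edge about 13 mm high), 0.30 is clicked shut and level with the lid. The flap is 62 mm long, 40 mm from hinge to outer edge, hinged along the middle panel's edge. Pressed at its thumb pad it resists with about 5 to 7 N, then beyond half-way (0.15) snaps shut by itself and stays; let go before that, it springs up again. At 0.30 it meets a hard stop.
- pad_right (a point): Top centre of the thumb pad (16 x 36 mm, raised 2 mm) on the -y rim section, 31 mm out from its hinge line and 9 mm in from its outer edge. It moves with the section: 80 mm above the bench when shut, 89 mm when sprung up. Shut, it lies 85 mm from the box's centre along the box's -y.
- ring: Bystander: loose dark wooden ring, 104 mm outside, 72 mm inside, 28 mm high. Origin: centre of its underside.
- chuck: Bystander: loose dark turned wooden block in two steps, 80 mm wide at the foot, 44 mm high. Origin: centre of its underside.
- jar: Bystander: loose amber glass jar with metal cap, 60 mm wide, 60 mm high. Origin: centre of its underside.
Mind the look-alikes: they are no part of the job. Of the things that look like the box, the middle-sized one is meant.

How it is judged:
By the outcome, as a careful person would: the job done as asked, in the order asked, and still so for the second after the job is handed in, with the robot touching nothing.
It also fails if it takes over 38 s, if anything falls off the work surface, if the arm or the gripper's body presses on something with over 40 N, if the wrist force passes 120 N, or if a joint passes its speed limit or range.

## Working session

There is one attempt and no reset: what is moved stays moved. The work goes in short steps, Python scripts to look and compute and a tool call to move; the robot and the scene stay as the last step left them, time stands still between calls to the robot, and variables do not carry over. Pictures are saved under pics/ and viewed, at most 10 in all, crops included, and the job is handed in when it is done.

Besides the shell and the picture viewer there is one more tool, called in YAML: its name, and indented under it one key for each argument. drive_tool: Moves the arm, as the interface text tells. Its arguments: {"type":"object","properties":{"targets":{"type":"array"},"force":{"type":"number"}},"required":["targets"]}

```bash
mkdir -p pics; ls; python3 - <<'E'
from cell import arm
import cv2,pickle
d={}
for n in("scene","top"):
    d[n]=arm.get_image(n); cv2.imwrite(f"pics/{n}0.png",d[n]["pixels"][:,:,::-1])
    print(n,d[n]["intrinsics"],d[n]["rvec"],d[n]["tvec"])
pickle.dump(d,open("im0.pkl","wb"))
print(arm.observe())
E
```

```text
pics
scene [[484.82242065   0.         315.68493555]
 [  0.         484.82242065 244.3275711 ]
 [  0.           0.           1.        ]] [ 1.53547114  1.89780955 -0.88638131] [ 0.06571247 -0.30930352  1.4905954 ]
top [[484.31106886   0.         316.06418945]
 [  0.         484.31106886 234.26863431]
 [  0.           0.           1.        ]] [ 2.13050718 -2.14268761  0.16766371] [0.05222026 0.56994684 0.92382775]
{'clock': 0.1, 'joints': array([-1.27261414,  0.43518008,  0.02496964,  1.57397809, -0.01156174,
        1.13398827, -0.07506527]), 'dq': array([ 0.00098111, -0.00099013, -0.00017315, -0.0040971 , -0.00043805,
       -0.00164885, -0.0001236 ]), 'joint_efforts': array([ 2.46931129e-03, -6.69124246e+01,  9.87823494e-01, -3.15143824e+01,
       -6.05521398e-02,  3.74909362e-02,  1.00277398e-04]), 'position': array([0.24371339, 0.57501344, 0.20471763]), 'ee_rot': array([-6.25340620e-01, -3.07860259e+00,  2.20636377e-03]), 'force': array([-0.4054393 ,  0.03914395, -0.02919014]), 'ft_torque': array([-0.02269364, -0.03357848, -0.03926502]), 'gripper_force': 0.0, 'width': 0.9978816208028314}
```

View pics/top0.png

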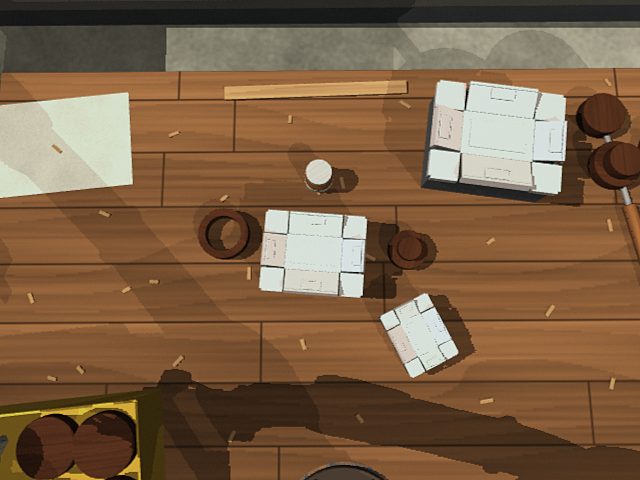

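View pics/scene0.png

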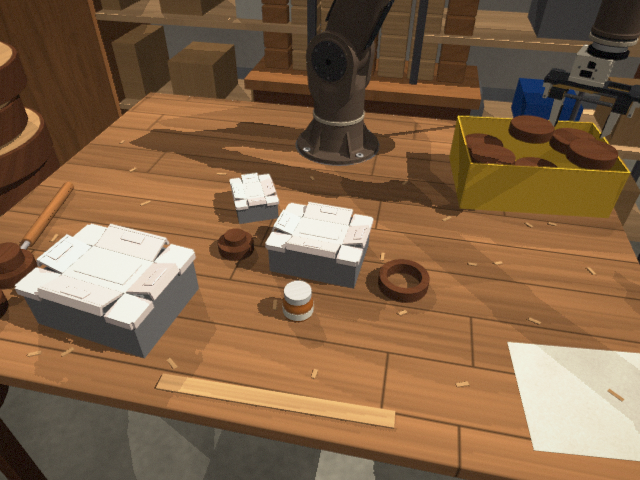

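The top view shows the middle-sized box centred near pixel (313,253), with lid corners near (265,210), (367,215), (364,297) and (261,290). The larger and smaller boxes at (497,138) and (420,335) are the look-alikes. The scene view shows all four flaps sprung up on the box at (320,240).

```bash
cat > h.py <<'E'
import numpy as np,cv2,pickle
def ray(d,uv,z):
    R=cv2.Rodrigues(np.array(d["rvec"]))[0];t=np.array(d["tvec"]).ravel();K=np.array(d["intrinsics"])
    C=-R.T@t; v=R.T@np.linalg.inv(K)@np.array([uv[0],uv[1],1.]); return C+v*(z-C[2])/v[2]
def proj(d,P): return cv2.projectPoints(np.array(P,float).reshape(-1,3),np.array(d["rvec"]),np.array(d["tvec"]),np.array(d["intrinsics"]),None)[0].reshape(-1,2)
E
python3 - <<'E'
from h import *
d=pickle.load(open("im0.pkl","rb"))
for n,roi,c0 in(("top",(235,185,150,130),(313,253)),("scene",(255,190,130,100),(320,225))):
    im=d[n]["pixels"]; hsv=cv2.cvtColor(im,cv2.COLOR_RGB2HSV)
    m=((hsv[...,2]>150)&(hsv[...,1]<60)).astype(np.uint8)*255
    k=np.zeros_like(m);x,y,w,h=roi;k[y:y+h,x:x+w]=m[y:y+h,x:x+w]
    k=cv2.morphologyEx(k,cv2.MORPH_CLOSE,np.ones((5,5)))
    cs=cv2.findContours(k,cv2.RETR_EXTERNAL,cv2.CHAIN_APPROX_NONE)[0]
    c=max(cs,key=cv2.contourArea); hu=cv2.convexHull(c)
    a=cv2.approxPolyDP(hu,6,True)[:,0]
    P=np.array([ray(d[n],p,.078) for p in a])
    print(n,cv2.contourArea(c),a.tolist(),P[:,:2].round(4).tolist())
    if len(P)==4: print(P.mean(0),[np.linalg.norm(P[i]-P[i-1]).round(4) for i in range(4)],[np.degrees(np.arctan2(*(P[i]-P[i-1])[1::-1])).round(1) for i in range(4)])
    s=5 if n=="top" else 5
    cr=im[y:y+h,x:x+w,::-1]; cv2.imwrite(f"pics/{n}_crop.png",cv2.resize(cr,None,fx=s,fy=s)[:600,:800])
E
```

```text
top 8086.5 [[366, 219], [359, 297], [259, 287], [269, 209]] [[0.5945, -0.0483], [0.4442, -0.0318], [0.4641, 0.158], [0.6155, 0.1405]]
[0.52958199 0.05456897 0.078     ] [np.float64(0.19), np.float64(0.1512), np.float64(0.1908), np.float64(0.1525)] [np.float64(-96.4), np.float64(173.7), np.float64(84.0), np.float64(-6.6)]
scene 4345.0 [[265, 242], [291, 203], [372, 218], [358, 263]] [[0.5939, -0.0489], [0.4464, -0.0309], [0.4643, 0.1573], [0.6177, 0.1481]]
[0.53055847 0.0564035  0.078     ] [np.float64(0.1984), np.float64(0.1487), np.float64(0.189), np.float64(0.1537)] [np.float64(-96.9), np.float64(173.0), np.float64(84.6), np.float64(-3.4)]
```

```bash
python3 -c "
import cv2
a=cv2.imread('pics/top0.png')[190:310,240:390];cv2.imwrite('pics/c1.png',cv2.resize(a,None,fx=5,fy=5,interpolation=cv2.INTER_CUBIC))"
```

```text
(no output)
```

View pics/c1.png

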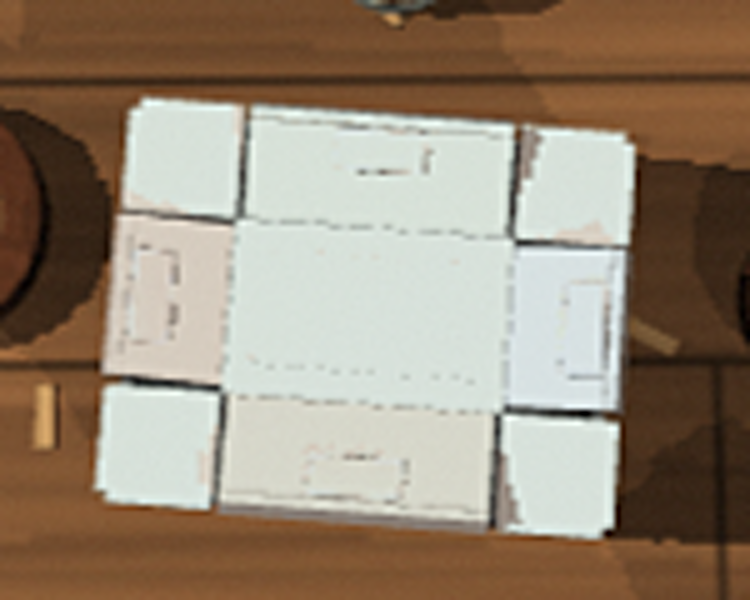

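The crop shows the middle panel with corners near crop pixels (238,218), (512,237), (499,410) and (225,395). The lid's outer corners are near (133,98), (636,131), (616,540) and (95,503). The pads are near (158,296), (587,328), (385,155) and (355,473).

```bash
python3 - <<'E'
from h import *
d=pickle.load(open("im0.pkl","rb"))["top"]
f=lambda p:((p[0]+.5)/5-.5+240,(p[1]+.5)/5-.5+190)
for q in([(238,218),(512,237),(499,410),(225,395)],[(133,98),(636,131),(616,540),(95,503)]):
    P=np.array([ray(d,f(p),.078) for p in q])
    print(P.mean(0),[np.linalg.norm(P[i]-P[i-1]).round(4) for i in range(4)],[np.degrees(np.arctan2(*(P[i]-P[i-1])[1::-1])).round(1) for i in range(4)])
for n,p in(("left",(158,296)),("right",(587,328)),("far",(385,155)),("near",(355,473))): print(n,ray(d,f(p),.089).round(4))
E
```

```text
[0.52956227 0.05441173 0.078     ] [np.float64(0.0688), np.float64(0.1063), np.float64(0.0671), np.float64(0.1049)] [np.float64(-3.9), np.float64(-94.4), np.float64(175.0), np.float64(86.5)]
[0.52926905 0.05388776 0.078     ] [np.float64(0.1576), np.float64(0.1965), np.float64(0.1582), np.float64(0.1982)] [np.float64(-4.6), np.float64(-94.2), np.float64(176.0), np.float64(85.6)]
left [0.5358 0.1344 0.089 ]
right [ 0.5226 -0.0286  0.089 ]
far [0.5898 0.0477 0.089 ]
near [0.4682 0.0596 0.089 ]
```

Two independent corner sets agree: the centre is (0.529, 0.054) with yaw about −4.3°, and the panel and lid sizes match those given. I'll travel to above the left (+y) pad at (0.536, 0.139) with the fingers shut.

drive_tool:
  targets:
    - [0,0,-0.95,0.48,-0.73,0,0]
    - [0,0,-1.9,0.97,-1.45,0,0]
    - [0,0,-2.85,1.46,-2.18,0,0]
    - [0,0,-3.8,1.95,-2.91,0,0]
    - [0,0,-4.75,2.43,-3.64,0,0]
  force: 10

```text
clock: 0.6
position: [0.3416, 0.4284, 0.2052]
ee_rot: [-1.251, -2.882, 0.001]
force: [0.3, 0.7, -0.7]
width: 0.61
gripper_force: 0.0
```

drive_tool:
  targets:
    - [0,0,-0.95,0.48,-0.73,0,0]
    - [0,0,-1.9,0.97,-1.45,0,0]
    - [0,0,-2.85,1.46,-2.18,0,0]
    - [0,0,-3.8,1.95,-2.91,0,0]
    - [0,0,-4.75,2.43,-3.64,0,0]

```text
clock: 1.1
position: [0.4387, 0.2829, 0.2053]
ee_rot: [-1.817, -2.563, 0.001]
force: [-0.4, 0.0, 0.1]
width: 0.177
gripper_force: 0.0
```

drive_tool:
  targets:
    - [0,0,-0.95,0.48,-0.73,0,0]
    - [0,0,-1.9,0.97,-1.45,-0.4,0]
    - [0,0,-2.85,1.46,-2.18,-0.8,0]
    - [0,0,-3.8,1.95,-2.91,-1.2,0]
    - [0,0,-4.75,2.43,-3.64,-1.6,0]

```text
clock: 1.6
position: [0.5359, 0.1374, 0.1407]
ee_rot: [-2.305, -2.135, 0.0]
force: [0.1, 0.3, -0.9]
width: 0.006
gripper_force: 0.0
```

drive_tool:
  targets:
    - [0,0,0,0,0,-0.2,0]
    - [0,0,0,0,0,-0.2,0]
    - [0,0,0,0,0,-0.2,0]

```text
clock: 1.9
position: [0.5349, 0.1397, 0.1334]
ee_rot: [-2.299, -2.14, 0.001]
force: [0.1, 0.3, 0.3]
width: 0.007
gripper_force: 0.0
```

drive_tool:
  targets:
    - [0,0,0,0.02,-0.02,-0.5,0]
    - [0,0,0,0.02,-0.02,-0.9,0]
    - [0,0,0,0.02,-0.02,-1.0,0]
    - [0,0,0,0.02,-0.02,-1.08,0]
    - [0,0,0,0.02,-0.02,-1.15,0]

```text
clock: 2.4
position: [0.5366, 0.1386, 0.0881]
ee_rot: [2.3, 2.139, 0.002]
force: [-0.6, -0.0, 1.0]
width: 0.003
gripper_force: 0.0
```

drive_tool:
  targets:
    - [0,0,0,0,0,-0.05,0]
    - [0,0,0,0,0,-0.1,0]
    - [0,0,0,0,0,-0.14,0]
    - [0,0,0,0,0,-0.14,0]

```text
clock: 2.8
position: [0.5362, 0.1378, 0.0818]
ee_rot: [-2.302, -2.138, 0.0]
force: [0.2, -0.8, -0.1]
width: 0.009
gripper_force: 0.0
```

drive_tool:
  targets:
    - [0,0,0,0,0,-0.04,0]
    - [0,0,0,0,0,-0.04,0]

```text
clock: 3.0
position: [0.5362, 0.1379, 0.0801]
ee_rot: [-2.302, -2.138, 0.0]
force: [-0.2, -0.2, -0.4]
width: 0.005
gripper_force: 0.0
```

drive_tool:
  targets:
    - [0,0,0,0,0,0.5,0]
    - [0,0,0,-0.1,-1,1.0,0]
    - [0,0,0,-0.16,-2.1,1.0,0]
    - [0,0,0,-0.24,-3.2,1,0]
    - [0,0,0,-0.32,-4.24,1,0]

```text
clock: 3.5
position: [0.5233, -0.0335, 0.1206]
ee_rot: [2.301, 2.138, 0.001]
force: [0.9, 0.2, 0.6]
width: 0.003
gripper_force: 0.0
```

```bash
python3 - <<'E'
from cell import arm
import cv2
d=arm.get_image("scene"); a=d["pixels"][180:300,250:400,::-1]
cv2.imwrite("pics/c2.png",cv2.resize(a,None,fx=5,fy=5,interpolation=cv2.INTER_CUBIC)); print(arm.observe()["position"])
E
```

```text
[ 0.52226595 -0.04204034  0.12101315]
```

View pics/c2.png

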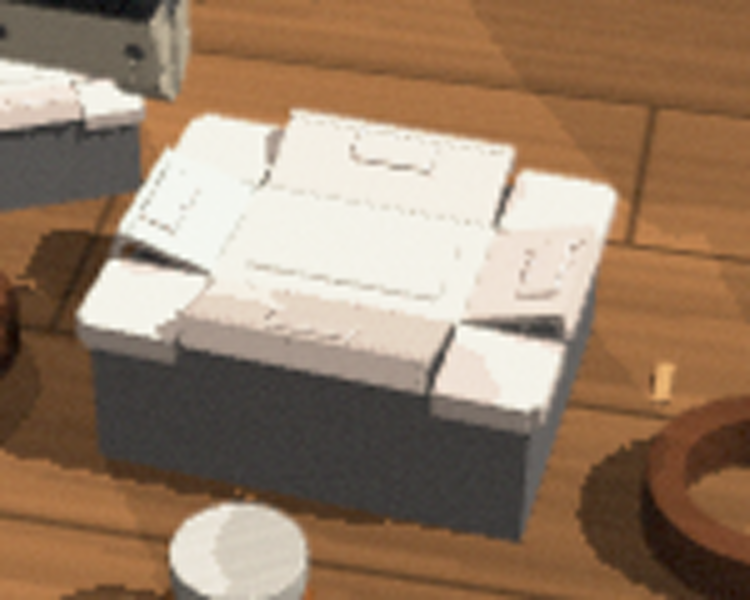

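The crop shows all four flaps still up, including the +y one at crop (540,270). The gripper at crop (90,40) isn't where I expected it, so I'll check my frames.

```bash
python3 - <<'E'
from cell import arm
from h import *
s=arm.observe(); print(s["position"],s["clock"])
for n in("scene","top"):
    d=arm.get_image(n); cv2.imwrite(f"pics/{n}3.png",d["pixels"][:,:,::-1]); print(n,d["rvec"],d["tvec"],proj(d,[s["position"],[.5294,.054,.078],[.5358,.1388,.085]]))
E
```

```text
[ 0.52226595 -0.04204034  0.12101315] 3.55
scene [ 1.53547114  1.89780955 -0.88638131] [ 0.06571247 -0.30930352  1.4905954 ] [[276.50863024 205.7279182 ]
 [320.07202696 229.69262528]
 [359.32910614 234.20531631]]
top [ 2.13050718 -2.14268761  0.16766371] [0.05222026 0.56994684 0.92382775] [[365.72201073 253.28113714]
 [313.50075552 252.58005349]
 [269.08428965 249.06582506]]
```

View pics/scene3.png

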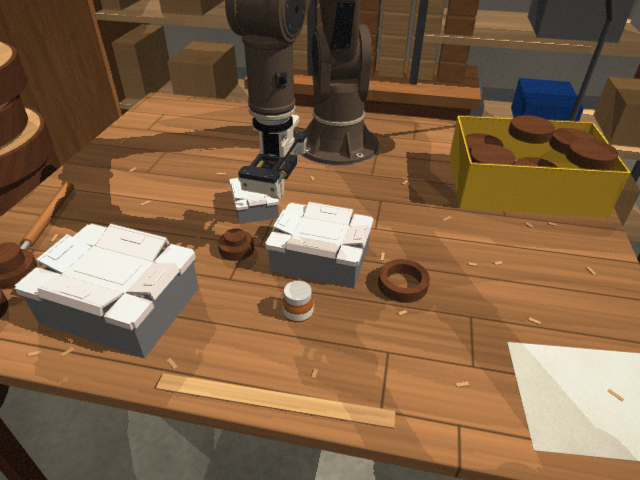

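View pics/top3.png

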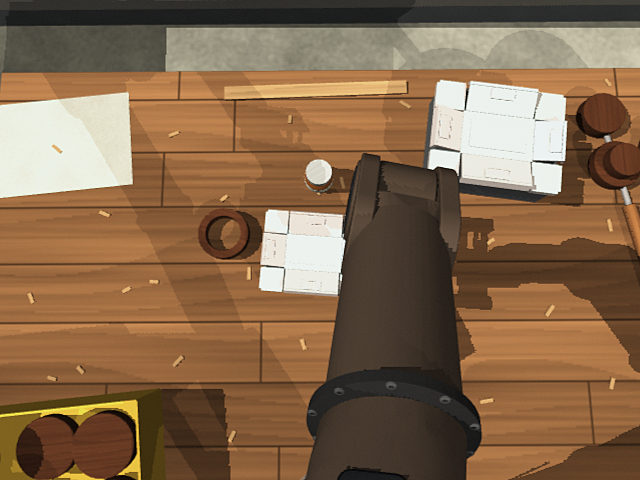

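```bash
python3 - <<'E'
from h import *
D=pickle.load(open("im0.pkl","rb"))
for n in D: print(n,proj(D[n],[[.24371,.57501,.2047]]))
a=cv2.imread("pics/scene0.png")[50:170,540:640]; b=cv2.imread("pics/scene3.png")[110:230,220:320]
cv2.imwrite("pics/c4.png",cv2.resize(np.hstack([a,b]),None,fx=4,fy=4,interpolation=cv2.INTER_CUBIC))
E
```

```text
scene [[573.97514647 138.71984969]]
top [[-17.45150543 425.00801068]]
```

View pics/c4.png

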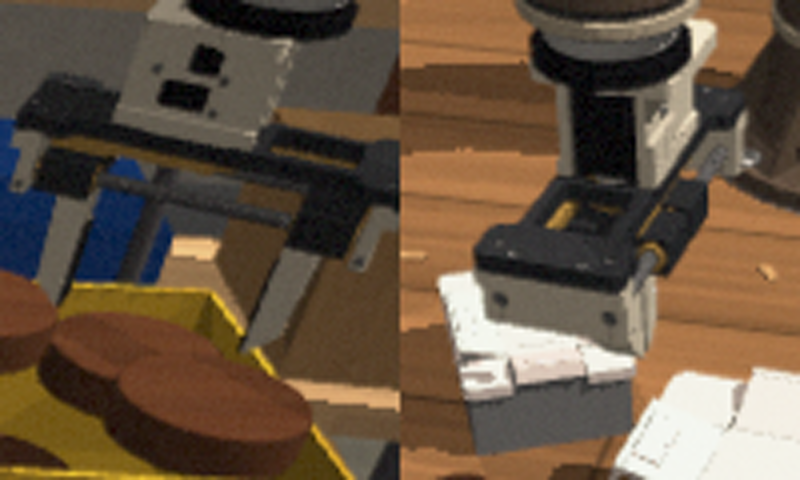

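The right half of the crop shows the gripper body's near edge, with bottom corners at scene pixels of about (242,191) and (281,197). No fingertip is visible. I'll compare that with the body position predicted from the reported pose.

```bash
python3 - <<'E'
from cell import arm
from h import *
d=arm.get_image("scene"); s=arm.observe(); R=cv2.Rodrigues(np.array(s["ee_rot"]))[0]; p=s["position"]; print(p,R.round(3))
for b in([.0375,.095,-.066],[-.0375,.095,-.066],[.0375,-.095,-.066],[-.0375,-.095,-.066],[0,0,0],[0,0,-.066],[.0095,.019,0],[-.0095,.019,0]):
    print(b,proj(d,p+R@b).round(1),proj(d,p-R@(np.array(b)*[1,1,-1])).round(1))
E
```

```text
[ 0.52342995 -0.03280001  0.12041573] [[ 0.076  0.997  0.   ]
 [ 0.997 -0.076  0.   ]
 [ 0.     0.    -1.   ]]
[0.0375, 0.095, -0.066] [[281.1 209.5]] [[277.7 155.2]]
[-0.0375, 0.095, -0.066] [[243.7 202.8]] [[310.5 160.1]]
[0.0375, -0.095, -0.066] [[310.5 160.1]] [[243.7 202.8]]
[-0.0375, -0.095, -0.066] [[277.7 155.2]] [[281.1 209.5]]
[0, 0, 0] [[280.6 206.8]] [[280.6 206.8]]
[0, 0, -0.066] [[279.2 180.1]] [[279.2 180.1]]
[0.0095, 0.019, 0] [[281.9 212.6]] [[279.4 201.2]]
[-0.0095, 0.019, 0] [[273.3 211.1]] [[287.8 202.6]]
```

The columns agree, but the gripper appears about 12 px too high, and there was no contact force at a reported z of 0.080. The reported TCP may therefore be about 30 mm off in z, or off in x. I'll turn the tool by 90° above the fixed middle panel, where the fingers are visible and a light touch gives the true height.

drive_tool:
  targets:
    - [0,0,1.5,0.03,0.43,0,0]
    - [0,0,3.0,0.06,0.86,0,0]
    - [0,0,4.5,0.09,1.29,0,0]
    - [0,0,6.0,0.12,1.72,0,0]
    - [0,0,7.5,0.15,2.15,0,0]

```text
clock: 4.2
position: [0.5294, 0.057, 0.1202]
ee_rot: [-1.481, -2.77, -0.001]
force: [0.1, 0.3, -0.3]
width: 0.004
gripper_force: 0.0
```

drive_tool:
  targets:
    - [0,0,1.5,0,0,0,0]
    - [0,0,3.0,0,0,0,0]
    - [0,0,4.5,0,0,0,0]
    - [0,0,6.0,0,0,0,0]
    - [0,0,7.5,0,0,0,0]

```text
clock: 4.7
position: [0.5293, 0.0564, 0.1201]
ee_rot: [-0.512, -3.099, -0.001]
force: [-0.2, 0.5, 0.8]
width: 0.005
gripper_force: 0.0
```

drive_tool:
  targets:
    - [0,0,1.5,0,0,0,0]
    - [0,0,3.0,0,0,0,0]
    - [0,0,3.0,0,0,0,0]
    - [0,0,3.0,0,0,0,0]
    - [0,0,3.0,0,0,0,0]

```text
clock: 5.2
position: [0.5294, 0.0549, 0.1202]
ee_rot: [-0.119, -3.139, -0.0]
force: [-0.3, -0.2, -0.3]
width: 0.01
gripper_force: 0.0
```

```bash
python3 - <<'E'
from cell import arm
from h import *
s=arm.observe(); d=arm.get_image("scene"); p=s["position"]; print(s["clock"],p,s["ee_rot"],s["joints"],s["force"])
R=cv2.Rodrigues(np.array(s["ee_rot"]))[0]
print(proj(d,[p,p+[0,0,.03],p+[0,0,.066],[0,0,0]]).round(1))
t=arm.get_image("top"); print(proj(t,[p,[0,0,0],[0,0,.1]]).round(1))
a=d["pixels"][100:250,240:400,::-1]; b=t["pixels"][180:330,230:390,::-1]
cv2.imwrite("pics/c5.png",cv2.resize(np.hstack([a]),None,fx=4,fy=4,interpolation=cv2.INTER_CUBIC))
E
```

```text
5.2 [0.52941535 0.0549177  0.12018363] [-1.18965977e-01 -3.13922338e+00 -2.81592373e-04] [-0.24325965  0.37577784  0.05196577  1.90698242 -0.0254324   0.85952466
  1.31673089] [-0.33054171 -0.19472845 -0.27250251]
[[320.7 213.7]
 [320.9 201.8]
 [321.1 186.9]
 [337.1 143.7]]
[[312.8 249.8]
 [343.4 533.1]
 [346.5 559.5]]
```

View pics/c5.png

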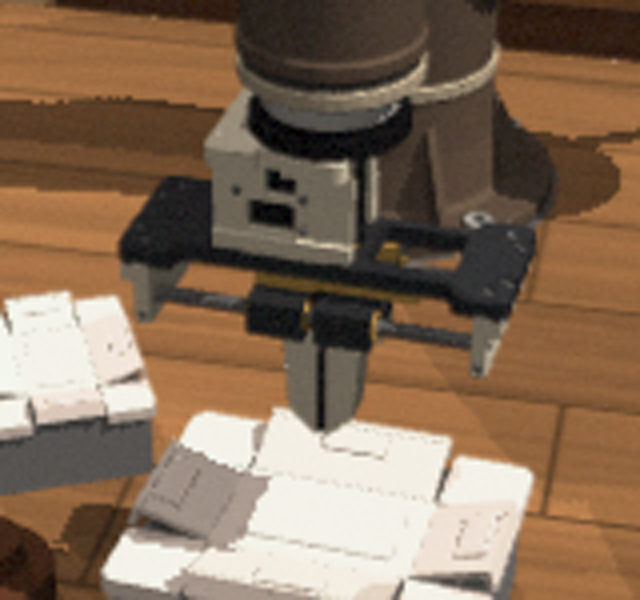

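The crop shows the closed fingertips at crop (322,428), which is scene pixel (320,207). The predicted row is 213.7, so the tip is about 17 mm high or 25 mm off in x. Either way it's still over the fixed panel, so I'll touch down gently.

drive_tool:
  targets:
    - [0,0,0,0,0,-0.4,0]
    - [0,0,0,0,0,-0.75,0]
    - [0,0,0,0,0,-0.9,0]
    - [0,0,0,0,0,-1.0,0]
    - [0,0,0,0,0,-1.0,0]

```text
clock: 5.8
position: [0.5294, 0.0543, 0.0801]
ee_rot: [-0.116, -3.139, 0.0]
force: [0.2, -0.1, 0.2]
width: 0.002
gripper_force: 0.0
```

drive_tool:
  targets:
    - [0,0,0,0,0,-0.05,0]
    - [0,0,0,0,0,-0.1,0]
    - [0,0,0,0,0,-0.1,0]

```text
clock: 6.1
position: [0.5296, 0.0543, 0.0763]
ee_rot: [0.116, 3.139, 0.0]
force: [-0.3, 1.0, 0.5]
width: 0.004
gripper_force: 0.0
```

drive_tool:
  targets:
    - [0,0,0,0,0,-0.05,0]
    - [0,0,0,0,0,-0.1,0]
    - [0,0,0,0,0,-0.15,0]
    - [0,0,0,0,0,-0.15,0]

```text
clock: 6.5
position: [0.5292, 0.0542, 0.0699]
ee_rot: [-0.116, -3.139, 0.0]
force: [0.2, -0.4, -1.0]
width: 0.008
gripper_force: 0.0
```

drive_tool:
  targets:
    - [0,0,0,0,0,-0.05,0]
    - [0,0,0,0,0,-0.1,0]
    - [0,0,0,0,0,-0.1,0]

```text
clock: 6.8
position: [0.5293, 0.0542, 0.0659]
ee_rot: [-0.116, -3.139, 0.0]
force: [0.7, -0.6, 0.7]
width: 0.002
gripper_force: 0.0
```

drive_tool:
  targets:
    - [0,0,0,0,0,-0.03,0]
    - [0,0,0,0,0,-0.06,0]
    - [0,0,0,0,0,-0.06,0]

```text
clock: 7.1
position: [0.5294, 0.0543, 0.0637]
ee_rot: [-0.116, -3.139, -0.0]
force: [0.5, 0.0, -0.5]
width: 0.006
gripper_force: 0.0
```

drive_tool:
  targets:
    - [0,0,0,0,0,-0.03,0]
    - [0,0,0,0,0,-0.06,0]
    - [0,0,0,0,0,-0.06,0]

```text
clock: 7.4
position: [0.5294, 0.0543, 0.0613]
ee_rot: [-0.116, -3.139, 0.0]
force: [-0.0, 0.3, 0.5]
width: 0.008
gripper_force: 0.0
```

```bash
python3 - <<'E'
from cell import arm
from h import *
s=arm.observe(); d=arm.get_image("scene"); p=s["position"]; print(s["clock"],p,s["force"])
print(proj(d,[p,p+[0,0,.02]]).round(1))
a=d["pixels"][150:270,240:390,::-1]
cv2.imwrite("pics/c6.png",cv2.resize(a,None,fx=5,fy=5,interpolation=cv2.INTER_CUBIC))
E
```

```text
7.4 [0.5293624  0.05426088 0.06127774] [-0.00595519  0.27282508  0.52952894]
[[320.1 235.8]
 [320.2 228.5]]
```

View pics/c6.png

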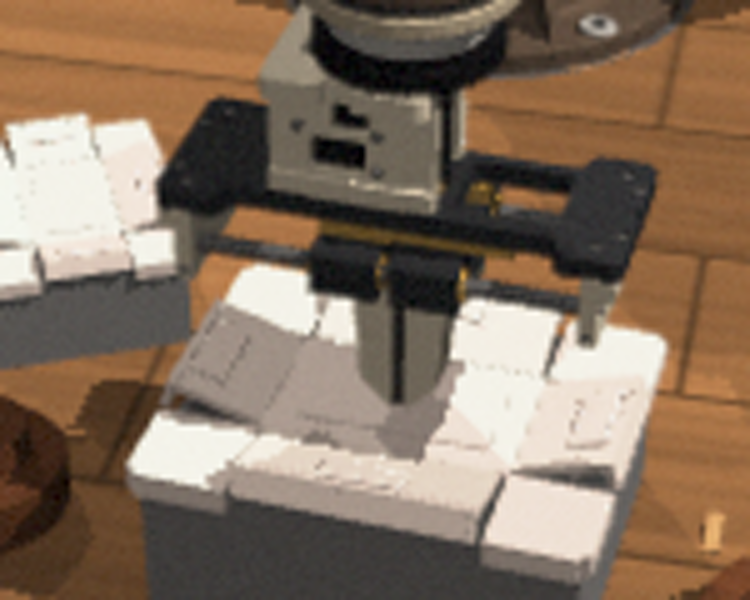

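The tips are at crop (400,402), scene pixel (320,230), and look only a few mm above the panel. The offset really is in z, so I'll continue down in small steps.

drive_tool:
  targets:
    - [0,0,0,0,0,-0.03,0]
    - [0,0,0,0,0,-0.06,0]
    - [0,0,0,0,0,-0.06,0]

```text
clock: 7.75
position: [0.5293, 0.0542, 0.0589]
ee_rot: [-0.116, -3.139, 0.0]
force: [0.2, -0.1, 0.1]
width: 0.003
gripper_force: 0.0
```

drive_tool:
  targets:
    - [0,0,0,0,0,-0.03,0]
    - [0,0,0,0,0,-0.05,0]
    - [0,0,0,0,0,-0.05,0]

```text
clock: 8.05
position: [0.5295, 0.0543, 0.0571]
ee_rot: [-0.116, -3.139, -0.0]
force: [-1.0, -0.2, 1.1]
width: 0.006
gripper_force: 0.8
```

drive_tool:
  targets:
    - [0,0,0,0,0,-0.02,0]
    - [0,0,0,0,0,-0.04,0]
    - [0,0,0,0,0,-0.04,0]

```text
clock: 8.35
position: [0.5296, 0.0543, 0.0569]
ee_rot: [0.116, 3.139, 0.001]
force: [-7.0, -1.4, 21.8]
width: 0.006
gripper_force: 10.6
```

Contact gives a clear calibration: reported 0.057 corresponds to true 0.078, an offset of 21 mm in z, while x and y agree with the image. The shut pad should therefore read about 0.059. Next is the far (+x) pad.

drive_tool:
  targets:
    - [0,0,0,0,0,0.4,0]
    - [0,0,0,0,0,0.8,0]
    - [0,0,0,0.8,-0.06,0.8,0]
    - [0,0,0,1.61,-0.13,0.8,0]
    - [0,0,0,1.61,-0.13,0.8,0]

```text
clock: 8.85
position: [0.5979, 0.0485, 0.0877]
ee_rot: [0.117, 3.136, -0.0]
force: [-1.3, -0.3, -0.1]
width: 0.006
gripper_force: 0.0
```

drive_tool:
  targets:
    - [0,0,0,0,0,-0.3,0]
    - [0,0,0,0,0,-0.37,0]
    - [0,0,0,0,0,-0.44,0]
    - [0,0,0,0,0,-0.51,0]

```text
clock: 9.25
position: [0.5931, 0.049, 0.0669]
ee_rot: [-0.115, -3.139, 0.0]
force: [-1.2, -1.1, 3.1]
width: 0.002
gripper_force: 1.4
```

drive_tool:
  targets:
    - [0,0,0,0,0,-0.05,0]
    - [0,0,0,0,0,-0.1,0]
    - [0,0,0,0,0,-0.13,0]
    - [0,0,0,0,0,-0.15,0]

```text
clock: 9.65
position: [0.5938, 0.0492, 0.0609]
ee_rot: [-0.115, -3.139, -0.0]
force: [-0.3, -0.6, 0.9]
width: 0.005
gripper_force: 0.0
```

drive_tool:
  targets:
    - [0,0,0,0,0,-0.03,0]
    - [0,0,0,0,0,-0.06,0]
    - [0,0,0,0,0,-0.06,0]

```text
clock: 9.95
position: [0.594, 0.0492, 0.059]
ee_rot: [0.116, 3.139, 0.0]
force: [-1.2, -0.5, 3.7]
width: 0.007
gripper_force: 1.9
```

The +x section snapped and now meets the hard stop at 0.059. Next is the near (−x) pad.

drive_tool:
  targets:
    - [0,0,0,0,0,0.5,0]
    - [0,0,0,-0.8,0.06,0.75,0]
    - [0,0,0,-1.7,0.12,0.75,0]
    - [0,0,0,-2.6,0.18,0.75,0]
    - [0,0,0,-3.23,0.24,0.75,0]

```text
clock: 10.45
position: [0.4622, 0.0586, 0.0886]
ee_rot: [-0.115, -3.139, 0.0]
force: [0.2, 0.5, 0.5]
width: 0.003
gripper_force: 0.0
```

drive_tool:
  targets:
    - [0,0,0,0,0,0,0]
    - [0,0,0,0,0,-0.3,0]
    - [0,0,0,0,0,-0.38,0]
    - [0,0,0,0,0,-0.45,0]
    - [0,0,0,0,0,-0.52,0]

```text
clock: 10.95
position: [0.4646, 0.0587, 0.0679]
ee_rot: [-0.116, -3.139, 0.0]
force: [-4.7, -0.2, 5.8]
width: 0.008
gripper_force: 3.0
```

drive_tool:
  targets:
    - [0,0,0,0,0,-0.05,0]
    - [0,0,0,0,0,-0.1,0]
    - [0,0,0,0,0,-0.15,0]
    - [0,0,0,0,0,-0.19,0]
    - [0,0,0,0,0,-0.19,0]

```text
clock: 11.45
position: [0.4647, 0.0586, 0.06]
ee_rot: [-0.116, -3.139, 0.0]
force: [-0.8, 0.1, -0.0]
width: 0.007
gripper_force: 0.0
```

drive_tool:
  targets:
    - [0,0,0,0,0,-0.03,0]
    - [0,0,0,0,0,-0.06,0]
    - [0,0,0,0,0,-0.06,0]

```text
clock: 11.75
position: [0.4649, 0.0587, 0.0586]
ee_rot: [0.116, 3.139, 0.0]
force: [-3.9, 0.3, 13.4]
width: 0.006
gripper_force: 6.7
```

drive_tool:
  targets:
    - [0,0,0,0,0,0.5,0]
    - [0,0,-1.5,0,0,1.0,0]
    - [0,0,-3.0,0.6,0.7,1.0,0]
    - [0,0,-4.5,1.2,1.4,1.0,0]
    - [0,0,-6.0,1.78,2.0,1.0,0]

```text
clock: 12.25
position: [0.5369, 0.1402, 0.0982]
ee_rot: [0.932, 2.999, 0.001]
force: [0.2, -1.5, -0.4]
width: 0.004
gripper_force: 0.0
```

drive_tool:
  targets:
    - [0,0,-1.5,0,0,0,0]
    - [0,0,-3.0,0,0,0,0]
    - [0,0,-4.5,0,0,0,0]
    - [0,0,-6.0,0,0,0,0]
    - [0,0,-7.5,0,0,0,0]

```text
clock: 12.75
position: [0.5359, 0.1387, 0.0978]
ee_rot: [1.847, 2.541, 0.0]
force: [0.1, 0.9, -0.1]
width: 0.002
gripper_force: 0.0
```

drive_tool:
  targets:
    - [0,0,-1.5,0,0,0,0]
    - [0,0,-3.0,0,0,0,0]
    - [0,0,-4.5,0,0,0,0]
    - [0,0,-4.5,0,0,0,0]
    - [0,0,-4.5,0,0,0,0]

```text
clock: 13.25
position: [0.5358, 0.1388, 0.0978]
ee_rot: [2.297, 2.143, -0.0]
force: [-0.2, 0.5, -0.2]
width: 0.001
gripper_force: 0.0
```

drive_tool:
  targets:
    - [0,0,0,0,0,-0.3,0]
    - [0,0,0,0,0,-0.6,0]
    - [0,0,0,0,0,-0.66,0]
    - [0,0,0,0,0,-0.72,0]
    - [0,0,0,0,0,-0.77,0]

```text
clock: 13.75
position: [0.5355, 0.1394, 0.0668]
ee_rot: [-2.3, -2.138, 0.0]
force: [-2.4, 2.1, 3.4]
width: 0.006
gripper_force: 1.8
```

drive_tool:
  targets:
    - [0,0,0,0,0,-0.05,0]
    - [0,0,0,0,0,-0.1,0]
    - [0,0,0,0,0,-0.15,0]
    - [0,0,0,0,0,-0.18,0]

```text
clock: 14.15
position: [0.5357, 0.1383, 0.0595]
ee_rot: [2.302, 2.138, -0.001]
force: [-0.3, 0.2, 0.9]
width: 0.007
gripper_force: 0.0
```

drive_tool:
  targets:
    - [0,0,0,0,0,-0.03,0]
    - [0,0,0,0,0,-0.05,0]
    - [0,0,0,0,0,-0.05,0]

```text
clock: 14.45
position: [0.5359, 0.1384, 0.0586]
ee_rot: [-2.302, -2.138, -0.0]
force: [-4.1, -1.1, 11.5]
width: 0.005
gripper_force: 5.9
```

The +y section is shut, with the hard stop felt. Next is the −y pad.

drive_tool:
  targets:
    - [0,0,0,0,0,0.6,0]
    - [0,0,0,-0.07,-1.0,1.0,0]
    - [0,0,0,-0.15,-2.1,1.0,0]
    - [0,0,0,-0.24,-3.2,1.0,0]
    - [0,0,0,-0.32,-4.23,1.0,0]

```text
clock: 14.95
position: [0.5229, -0.0324, 0.0982]
ee_rot: [2.301, 2.138, 0.001]
force: [0.5, -0.4, -0.4]
width: 0.008
gripper_force: 0.0
```

drive_tool:
  targets:
    - [0,0,0,0,0,0,0]
    - [0,0,0,0,0,0,0]
    - [0,0,0,0,0,-0.3,0]
    - [0,0,0,0,0,-0.6,0]
    - [0,0,0,0,0,-0.66,0]

```text
clock: 15.45
position: [0.5226, -0.0292, 0.0697]
ee_rot: [-2.299, -2.14, 0.002]
force: [-0.6, 1.3, 4.9]
width: 0.007
gripper_force: 2.5
```

drive_tool:
  targets:
    - [0,0,0,0,0,-0.06,0]
    - [0,0,0,0,0,-0.12,0]
    - [0,0,0,0,0,-0.18,0]
    - [0,0,0,0,0,-0.24,0]
    - [0,0,0,0,0,-0.29,0]

```text
clock: 15.95
position: [0.5232, -0.0305, 0.0596]
ee_rot: [2.302, 2.138, 0.0]
force: [-0.6, 0.3, -0.4]
width: 0.005
gripper_force: 0.0
```

drive_tool:
  targets:
    - [0,0,0,0,0,-0.03,0]
    - [0,0,0,0,0,-0.05,0]
    - [0,0,0,0,0,-0.05,0]

```text
clock: 16.25
position: [0.5232, -0.0305, 0.0586]
ee_rot: [-2.302, -2.138, -0.001]
force: [-3.9, 0.1, 12.2]
width: 0.005
gripper_force: 6.1
```

drive_tool:
  targets:
    - [0,0,0,0,0,0.6,0]
    - [0,0,0,0,0,1.6,0]
    - [0,0,0,0,0,2.6,0]
    - [0,0,0,0,-0.8,3.4,0]
    - [0,0,0,0,-1.6,4.0,0]

```text
clock: 16.75
position: [0.5238, -0.0945, 0.2202]
ee_rot: [2.298, 2.14, 0.003]
force: [-0.5, -1.1, 0.1]
width: 0.006
gripper_force: 0.0
```

drive_tool:
  targets:
    - [0,0,0,0,-1.0,0,0]
    - [0,0,0,0,-2.0,0,0]
    - [0,0,0,0,-3.0,0,0]
    - [0,0,0,0,-3,0,0]
    - [0,0,0,0,-3,0,0]

```text
clock: 17.25
position: [0.5227, -0.2156, 0.2177]
ee_rot: [-2.304, -2.135, 0.0]
force: [0.3, 0.3, -0.5]
width: 0.004
gripper_force: 0.0
```

```bash
python3 - <<'E'
from cell import arm
from h import *
d=arm.get_image("scene"); t=arm.get_image("top"); print(arm.observe()["clock"],arm.observe()["position"])
a=d["pixels"][180:320,220:440,::-1]; b=t["pixels"][150:310,190:440,::-1]
a=cv2.resize(a,(470,299),interpolation=cv2.INTER_CUBIC);b=cv2.resize(b,(470,300),interpolation=cv2.INTER_CUBIC)
cv2.imwrite("pics/c7.png",np.vstack([a,b]))
E
```

```text
17.35 [ 0.52321417 -0.21334099  0.21758946]
```

View pics/c7.png

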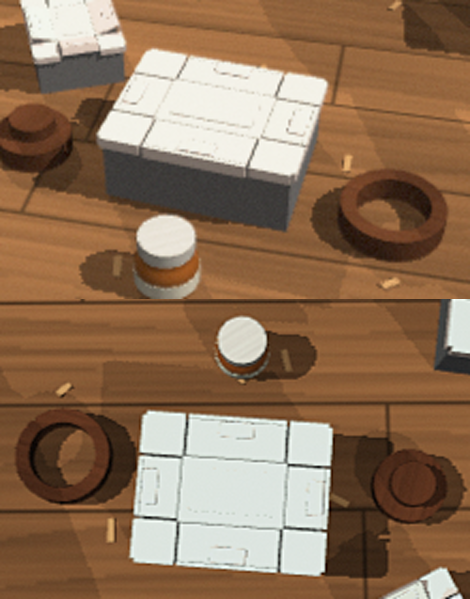

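Both views show all four sections level with the lid. The box hasn't moved, and neither have the ring, block and jar.

```bash
python3 -c "
from cell import arm
print(arm.sign_off())"
```

```text
the job is handed in; nothing more can be done
None
```

All four rim sections are clicked shut and level with the lid, the box and the ring, block and jar are where they were, and the job was handed in at about 17.4 s of the 38 s allowed.

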